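Bed the last culture bottle in its carrying tray and close the keeper

ROBOT

A 6-joint arm with a two-finger parallel gripper is mounted at the origin on a cart in front of the work surface, level with it; the furniture and walls round the work are solid. World frame = base frame: x ahead of the robot, y to its left, z up, the work surface at z = 0. Lengths are in m, angles in degrees, forces in N, time in s.
With the tool pointing down it reaches from about 0.4 to 0.825 m from the base axis. Payload 7 kg.
Tool frame: the origin (TCP) lies at the very end of the fingers, on their centre line; the grasp point (between the pads) lies 19 mm behind it; z points along the fingers, y is the line along which they close (so a half turn about z gives the same grasp; the last joint's range is limited). The gripper opens to 88 mm and grips with 3 to 60 N. Pads are 19 mm wide; open, the fingers measure 130 mm over their backs; the gripper's body (78 mm by 193 mm) begins 47 mm behind the grasp point.
Start: joints at [-55.113, 20.546, 0.682, 0, -70.136, -16.507], TCP at [0.213, -0.641, 0.227] pointing down, gripper open.
Joint ranges: [-176.03, 176.03], [-82.01, 121.73], [-58.28, 71.71], [-173.87, 95.51], [-174.79, -0.11], [-173.66, 173.66]. Speed limits (degrees/s): [136.94, 136.94, 172.46, 180, 180, 180].

INTERFACE

Orientations are given as [roll, pitch, yaw] about the fixed x, y, z axes, in that order (R = Rz(yaw) Ry(pitch) Rx(roll)).
In Python, from plant import get_state, capture, close_job, regions_of gives the robot as it stands.
- The arm moves only by the tool jog_arm, never from a script. Its argument "moves" is a list of rows, each a list of 3 entries, a list of its own where there are three numbers: the shift along the tool's x, y, z in cm, then the turn about the tool's z in degrees, then the finger opening in cm, from 0 to 8.76. A call has 1 to 12 rows; each row shifts and turns the commanded pose from where the row before left it, along the tool's axes as they then stand; what a row does not reach is not made up. A row lasts 1/8 s, in which the tool goes at most 62.5 mm and 10.7 degrees, less where a joint would pass 70% of its speed; a pose out of reach is approached as far as the arm can. A call is refused whole if a number of a shift passes 6.25 or a number of a turn 10.7, either way. A call with a gripper value outside its range is refused whole. The fingers move at their own pace and stop on an object; "newtons" is the grip in N (left out, the last holds). Time passes only in rows, so rows that do not move let the fingers close. It gives the time, the measured TCP pose, the force, the opening and the grip force at its end, in the units of the state.
- get_state(): the state, without advancing time (a new reading comes with each control period).
- capture(name): name is "scene" or "top" or "wrist"; returns a dict with "pixels" (400x640x3 uint8, blue, green, red), "mtx" (3x3 intrinsics, pixels), "world_from_camera" (4x4, takes a point from camera to world coordinates); the wrist camera has in their place "hand_eye" (4x4, takes a point from camera to tool coordinates, whose origin is the TCP and whose axes are the flange's). Camera axes: x right, y down, z forward; pixel columns grow to the right and rows downward; lengths in m; the calibration is good to about 2 mm. A picture is of the moment at which its call begins: read the wrist's pose just before it. There is no depth.
- close_job(): hands the job in; it is judged then, once.
Trained networks look in a picture, given as the dict that the camera call returned (one of the last four; its "shot" number tells which), for a name from the list of things; names that differ only in an ending like _2 or _b are one class to them, and where a whole thing is asked for, a point or a joint stands for the part that bears it (a point fixed in the world has none). Each returns a list of dicts, best first, with "confidence" (0 to 1); they miss things now and then, are a little off and sometimes report something else, mostly with a low value. They report only what shows in the picture. A call takes as long as a camera call.
- regions_of(picture, thing): "pixels" (400x640 bool, what is visible of it) and "pixel" ([column, row] in pixels, amid what is visible of it).
The state is a dict: "time_s": time; "joints": joint angles; "qd": joint speeds; "joint_torque": joint torques, N m; "tcp_pos": TCP position; "eef_rot": TCP orientation; "contact_force": force on the tool from outside, world axes, zero at the start; "moment": the same for the moment, N m; "gripper_width": finger opening in m; "gripper_force": force on a finger pad.
Only numpy, scipy, OpenCV 4.12 (cv2) and the standard library are available. Lean on these libraries where they do the work, as an engineer would, in place of code of your own. Each camera call takes 0.05 s, during which the arm holds its last target. There are 200 camera calls.

TASK

One plugged culture bottle has been left lying on the bench beside the carrying tray. Without picking it up or letting it tip, slide it neck first into the tray's empty lane until its shoulder is home against the stop like the other three, then swing the keeper bail over and fully down in front of the bottle bases so that the tray can be carried. Leave the other bottles in their lanes and do not shift or knock over the things lying round about.

Things in the scene. Friction and masses are not known exactly. Their poses are not given: they have to be found in the camera images.
- bottle: the bottle to put away: plugged glass culture bottle of dark medium lying on its side (does not roll), 163 mm long, about 80 g. Origin on the bench below its axis; +y runs along the axis to the neck, z up. Body 30 mm across from y = -80 (foot) to +18 mm (shoulder), top at z = 29 mm; then a neck 20 mm across to y = +58, 5 to 24 mm up; then the soft plug, which gives no resistance
- bottle_neck (a point): middle of the end of the bottle's glass neck, under the plug, 14.5 mm above what the bottle lies on
- bottle_base (a point): middle of the bottle's foot, 14.5 mm above what the bottle lies on
- tray: low aluminium carrying tray, fixed to the bench, 210 x 190 mm, 2 mm floor, four lanes. Origin under the middle of its floor; +x is the way bottles slide in (from the open mouth inwards), y across the lanes, z up. Lane centres at y = -69, -23, +23, +69 mm; each lane 42 mm wide between ribs 14 mm high that run from x = -60 (pointed noses) to +25 mm. Side walls 26 mm high from x = -60 mm back
- tray_mouth (a point): middle of the front edge of the tray's floor (tray x = -105 mm); in front of it a feathered lip 20 mm long slopes down to the bench
- tray_stop (a point): middle of the stop: a low bar across all lanes, 4.5 mm high above the floor, its face at tray x = +25 mm; the bottles' shoulders meet it while their necks pass over it. A bottle is home when its origin is at about tray x = +5 to +7 mm
- tray_strap (a point): middle of a flat strap 18 mm wide across the lanes above the necks (tray x = 46 mm), 41 to 43 mm up, so bottles cannot be put in from above
- keeper (a joint): angle of the keeper bail, a wire U hinged across the mouth. 0 = fully open, leaning back 50 degrees past upright, over the bottles; 0.87 = upright; 3.01 = closed on its own stop, crossbar in front of the bases at tray x = -84, z = 15 mm. Grows as it comes over towards the mouth and down. Stiff: stays where left, about 0.6 N at the crossbar moves it. A bottle standing out over 8 mm blocks it
- keeper_bar (a point): middle of the bail's crossbar, 46 mm from the hinge axis; 6 mm steel wire, 206 mm long, along tray y, with a 9 mm thick black rubber sleeve over the middle 70 mm. The sleeve grips the fingers, so move along its arc (a straight sweep jams about halfway over); the last quarter can be pressed down from above
- keeper_hinge (a point): middle of the bail's hinge axis, which runs along the tray's y at tray x = -45, z = 40 mm; the hinge cheeks, 53 mm high, stand only at the sides of the tray, y = +-95 mm
- bottle_a: like bottle, lying home in one of the tray's lanes, neck to tray +x; origin below the axis (here the axis is 2.5 mm to its +x side), +y towards the neck. Which lane it has changes
- bottle_b: as bottle_a, in another lane; axis above its origin
- bottle_c: as bottle_b, in another lane
- forceps: steel forceps 136 mm long lying on the bench, bystander; origin under the middle
- slide_box: small carton 34 x 52 x 13 mm, bystander; origin under the middle
- tube_open: empty open culture bottle standing upright, 29 mm across, 142 mm high, bystander; origin under the middle

How it is judged:
By the outcome, as a careful person would: the job done as asked, in the order asked, and still so for the second after the job is handed in, with the robot touching nothing.
It also fails if it takes over 67 s, if anything falls off the work surface, if the arm or the gripper's body presses on something with over 40 N, if the wrist force passes 120 N, or if a joint passes its speed limit or range.

## Working session

There is one attempt and no reset: what is moved stays moved. The work goes in short steps, Python scripts to look and compute and a tool call to move; the robot and the scene stay as the last step left them, time stands still between calls to the robot, and variables do not carry over. Pictures are saved under pics/ and viewed, at most 10 in all, crops included, and the job is handed in when it is done.

Besides the shell and the picture viewer there is one more tool, called after "Call:" by a JSON object that holds its "fn" and its "kwargs", one argument or row to a line. jog_arm: Moves the arm, as the interface text tells. Its arguments: {"type":"object","properties":{"moves":{"type":"array"},"newtons":{"type":"number"}},"required":["moves"]}

```bash
ls; mkdir -p pics
cat > h.py <<'E'
import numpy as np, cv2
from plant import get_state, capture, close_job, regions_of
from scipy.spatial.transform import Rotation as R
def T_tool(s):
    T=np.eye(4); T[:3,:3]=R.from_euler('xyz',s['eef_rot'],degrees=True).as_matrix(); T[:3,3]=s['tcp_pos']; return T
def cam(name):
    s=get_state(); p=capture(name)
    p['W']=p['world_from_camera'] if 'world_from_camera' in p else T_tool(s)@p['hand_eye']
    return p
def onplane(p,px,z):
    px=np.atleast_2d(np.array(px,float)); d=np.c_[px,np.ones(len(px))]@np.linalg.inv(p['mtx']).T@p['W'][:3,:3].T
    o=p['W'][:3,3]; return o+d*((z-o[2])/d[:,2])[:,None]
def proj(p,X):
    X=np.atleast_2d(X); c=(X-p['W'][:3,3])@p['W'][:3,:3]; u=c@p['mtx'].T; return u[:,:2]/u[:,2:]
E
python3 - <<'E'
from h import *
print(get_state())
for n in ['scene','top']:
    p=cam(n); cv2.imwrite(f'pics/{n}1.png',p['pixels']); print(n,p['W'].round(3).tolist(),p['mtx'].round(1).tolist())
    for t in ['bottle','tray','keeper','forceps','slide_box','tube_open']:
        for r in regions_of(p,t)[:5]:
            m=r['pixels'].astype(np.uint8); 
            if m.sum()<5: continue
            rc=cv2.minAreaRect(cv2.findNonZero(m)); print(n,t,round(r['confidence'],2),np.round(r['pixel']),int(m.sum()),np.round(cv2.boxPoints(rc)).tolist())
E
```

```text
pics
{'time_s': 0.0, 'joints': array([-5.51113109e+01,  2.05914798e+01,  6.35126565e-01, -2.04423414e-02,
       -7.01349268e+01, -1.65055308e+01]), 'qd': array([ 0.0048556 , -0.08551255, -0.03665557,  0.08362554,  0.17316372,
        0.03038889]), 'joint_torque': array([ 7.12865040e-04, -5.82715380e+01,  2.93082529e+01,  6.99788824e+00,
        6.97790732e-03, -1.24563471e-04]), 'tcp_pos': array([ 0.21269116, -0.64011622,  0.22563144]), 'eef_rot': array([ 1.79907021e+02, -7.51066381e-03, -1.61623797e+02]), 'contact_force': array([ 0.04284743, -0.26586712, -0.38747303]), 'moment': array([-0.00784906,  0.03793846,  0.05850171]), 'gripper_force': 0.0, 'gripper_width': 0.08783550512181842}
scene [[-0.762, -0.272, 0.587, -0.088], [-0.647, 0.322, -0.691, 0.794], [-0.001, -0.907, -0.422, 0.544], [0.0, 0.0, 0.0, 1.0]] [[364.4, 0.0, 320.6], [0.0, 364.4, 195.3], [0.0, 0.0, 1.0]]
scene bottle 0.76 [246. 250.] 438 [[215.0, 261.0], [265.0, 237.0], [270.0, 247.0], [220.0, 271.0]]
scene bottle 0.67 [260. 259.] 468 [[226.0, 269.0], [277.0, 243.0], [282.0, 253.0], [231.0, 279.0]]
scene bottle 0.63 [
[... 1326 characters left out ...]
0], [266.0, 255.0]]
top tray 0.57 [400. 198.] 177 [[391.0, 192.0], [407.0, 192.0], [407.0, 203.0], [391.0, 203.0]]
top tray 0.46 [232. 217.] 161 [[229.0, 253.0], [231.0, 187.0], [243.0, 187.0], [241.0, 253.0]]
top keeper 0.54 [231. 222.] 131 [[228.0, 252.0], [229.0, 207.0], [234.0, 207.0], [232.0, 252.0]]
top forceps 0.64 [431. 223.] 36 [[425.0, 215.0], [428.0, 215.0], [437.0, 253.0], [434.0, 253.0]]
top forceps 0.37 [233. 219.] 192 [[225.0, 187.0], [236.0, 187.0], [239.0, 253.0], [228.0, 254.0]]
top slide_box 0.72 [400. 197.] 169 [[391.0, 192.0], [406.0, 192.0], [406.0, 202.0], [391.0, 202.0]]
top tube_open 0.5 [385. 171.] 145 [[377.0, 173.0], [390.0, 160.0], [396.0, 166.0], [383.0, 179.0]]
```

Run:
```python
import cv2
a=cv2.imread('pics/top1.png')[140:270,170:460]; b=cv2.imread('pics/scene1.png')[130:340,180:400]
cv2.imwrite('pics/topc.png',cv2.resize(a,None,fx=2.7,fy=2.7,interpolation=2)); cv2.imwrite('pics/scc.png',cv2.resize(b,None,fx=2.8,fy=2.8,interpolation=2))
```

```text
(no output)
```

View pics/topc.png

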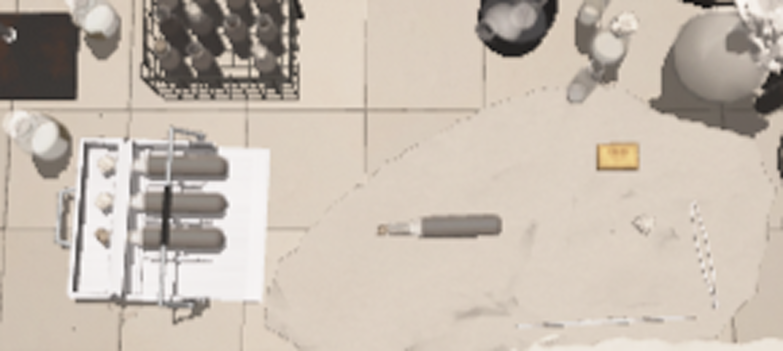

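View pics/scc.png

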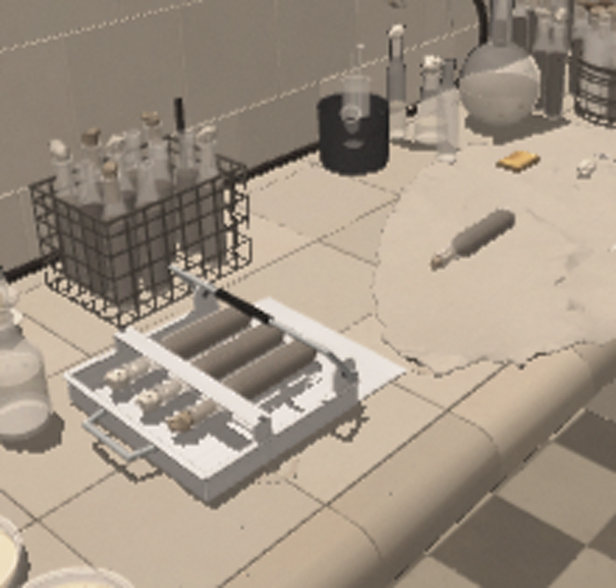

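The top crop shows the tray on the left with its mouth facing right, so tray +x is world +y. The empty lane is the one nearest the robot (bottom), and the open bail has its black sleeve at about full-image (232,220). The bottle lies at about (334,224) with its neck pointing left towards the tray. The carton, the forceps (right) and the standing tube are all behind or away from the path.

Run:
```python
from h import *
p=cam('top')
for n,px,z in [('bottle foot/neck',[[355,223.5],[325,224.5],[309,225]],.0145),('tray corners',[[188,248],[194,183],[272,190],[266,255]],0.01),('sleeve',[[231,222]],.07),('box',[[400,197]],.01),('tube',[[378,176]],0),('forceps',[[426,215],[436,253]],0)]:
    print(n,onplane(p,px,z).round(3).tolist())
w=cam('wrist'); print(w['hand_eye'].round(3).tolist(),w['mtx'].round(0).tolist())
```

```text
bottle foot/neck [[0.492, -0.092, 0.014], [0.489, 0.007, 0.014], [0.487, 0.06, 0.014]]
tray corners [[0.412, 0.46, 0.01], [0.631, 0.451, 0.01], [0.606, 0.185, 0.01], [0.389, 0.202, 0.01]]
sleeve [[0.492, 0.307, 0.07]]
box [[0.581, -0.245, 0.01]]
tube [[0.656, -0.175, 0.0]]
forceps [[0.522, -0.332, 0.0], [0.395, -0.359, 0.0]]
[[0.001, -0.965, -0.262, 0.071], [1.0, 0.001, 0.0, 0.0], [-0.0, -0.262, 0.965, -0.159], [0.0, 0.0, 0.0, 1.0]] [[297.0, 0.0, 320.0], [0.0, 297.0, 201.0], [0.0, 0.0, 1.0]]
```

Call:
{"fn": "jog_arm", "kwargs": {
  "moves": [
    [[0,0,-1.5],-10.2,8],
    [[0,0,-1.5],-10.2,8],
    [[0,0,-1.5],-10.2,8],
    [[0,0,-1.5],-10.2,8],
    [[0,0,-1.5],-10.2,8],
    [[0,0,-1.5],-10.2,8],
    [[0,0,-1.5],-10.4,8],
    [[-4,-4.5,0],0,8],
    [[-5,-4.5,0],0,8],
    [[-6,-4,0],0,8],
    [[-6,-4,0],0,8],
    [[-6,-4,0],0,8]
  ]
}}

```text
time_s: 2.3
tcp_pos: [0.4046, -0.3964, 0.3318]
eef_rot: [-180.0, -0.0, -90.0]
contact_force: [0.5, -0.4, -0.0]
gripper_width: 0.0797
gripper_force: 0.0
```

Call:
{"fn": "jog_arm", "kwargs": {
  "moves": [
    [[-6,-1.5,0],0,8],
    [[-6,-1,0],0,8],
    [[-6,0,0],0,8],
    [[-6,0,0],0,8],
    [[-6,0,0],0,8],
    [[-6,0,0],0,8],
    [[-6,0,0],0,8],
    [[-5,0,0],0,8],
    [[0,0,0],0,8],
    [[0,0,0],0,8]
  ]
}}

```text
time_s: 3.55
tcp_pos: [0.4288, 0.0719, 0.3316]
eef_rot: [-180.0, -0.0, -90.0]
contact_force: [0.4, -0.6, 0.1]
gripper_width: 0.0802
gripper_force: 0.0
```

Run:
```python
from h import *
s=get_state(); print(s['time_s'],s['tcp_pos'],s['eef_rot'],s['joints'])
p=cam('wrist'); cv2.imwrite('pics/w1.png',p['pixels'])
np.savez('w1.npz',W=p['W'],mtx=p['mtx'])
for t in ['bottle','bottle_neck','bottle_base','tray','keeper','keeper_bar','tray_strap']:
  for r in regions_of(p,t)[:4]:
    m=r['pixels'].astype(np.uint8)
    if m.sum()<5: continue
    print(t,round(r['confidence'],2),np.round(r['pixel']),int(m.sum()),np.round(cv2.boxPoints(cv2.minAreaRect(cv2.findNonZero(m)))).tolist())
```

```text
3.55 [0.4287649  0.07185247 0.33161919] [-1.79996914e+02 -5.49188697e-03 -8.99574070e+01] [ 3.56984618e+01 -6.22126369e+00 -1.70650332e+01  6.37498779e-03
 -7.91569245e+01 -3.56570680e+01]
bottle 0.94 [278.  98.] 1704 [[265.0, 54.0], [285.0, 52.0], [293.0, 158.0], [274.0, 160.0]]
bottle 0.86 [292. 298.] 435 [[284.0, 285.0], [300.0, 285.0], [300.0, 311.0], [284.0, 311.0]]
bottle 0.67 [246. 301.] 410 [[235.0, 286.0], [251.0, 286.0], [251.0, 313.0], [235.0, 313.0]]
bottle_neck 0.88 [280.  99.] 1633 [[266.0, 54.0], [285.0, 52.0], [292.0, 158.0], [273.0, 160.0]]
bottle_base 0.88 [281.  97.] 1676 [[265.0, 54.0], [285.0, 52.0], [293.0, 158.0], [274.0, 159.0]]
tray 0.76 [303. 289.] 3633 [[220.0, 236.0], [341.0, 236.0], [341.0, 319.0], [220.0, 319.0]]
keeper 0.67 [260. 313.] 334 [[219.0, 314.0], [340.0, 289.0], [344.0, 310.0], [223.0, 336.0]]
keeper_bar 0.86 [263. 314.] 231 [[223.0, 315.0], [340.0, 296.0], [342.0, 310.0], [225.0, 328.0]]
tray_strap 0.96 [300. 288.] 3581 [[219.0, 236.0], [341.0, 236.0], [341.0, 319.0], [219.0, 319.0]]
```

View pics/w1.png

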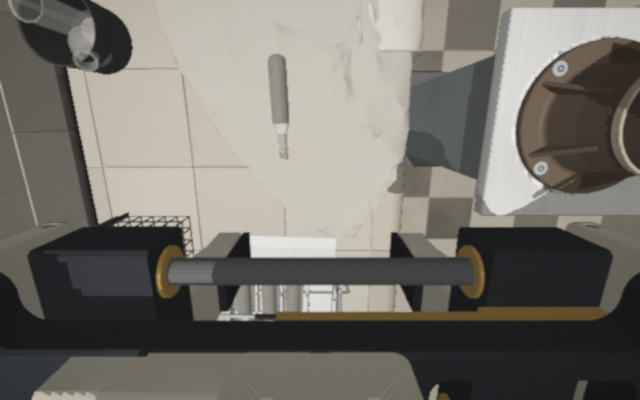

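The wrist view is partly blocked by the gripper. The bottle lies from foot (275,53) to plug (284,159), and the tray mouth edge is at row 237. I'll move on so that the tray sits in the clear upper part of the view.

Call:
{"fn": "jog_arm", "kwargs": {
  "moves": [
    [[-6,0,0],0,8],
    [[-6,0,0],0,8],
    [[-6,-1,0],0,8],
    [[-6,-2,0],0,8],
    [[-6,-2,0],0,8],
    [[-2,0,0],0,8],
    [[0,0,0],0,8],
    [[0,0,0],0,8]
  ]
}}

```text
time_s: 4.95
tcp_pos: [0.4785, 0.3895, 0.3318]
eef_rot: [-180.0, -0.0, -90.0]
contact_force: [-0.3, -0.0, 0.0]
gripper_width: 0.0802
gripper_force: 0.0
```

Run:
```python
from h import *
s=get_state(); print(s['time_s'],s['tcp_pos'],s['eef_rot'])
p=cam('wrist'); np.savez('w2.npz',W=p['W'],mtx=p['mtx'])
im=p['pixels']; cv2.imwrite('pics/w2c.png',cv2.resize(im[0:300,170:490],None,fx=2,fy=2,interpolation=2)); cv2.imwrite('pics/w2.png',im)
for t in ['bottle','tray','keeper_bar']:
  for r in regions_of(p,t)[:4]:
    m=r['pixels'].astype(np.uint8)
    if m.sum()<5: continue
    print(t,round(r['confidence'],2),np.round(r['pixel']),int(m.sum()),np.round(cv2.boxPoints(cv2.minAreaRect(cv2.findNonZero(m)))).tolist())
z=np.load('w1.npz'); q={'W':z['W'],'mtx':z['mtx']}
print(onplane(q,[[275,53.5],[283.5,159]],.0145).round(4).tolist())
t=cam('top'); 
def tri(a,pa,b,pb):
    A=[];B=[]
    for c,px in((a,pa),(b,pb)):
        o=c['W'][:3,3]; d=onplane(c,px,0)[0]-o; d/=np.linalg.norm(d); M=np.eye(3)-np.outer(d,d); A.append(M);B.append(M@o)
    return np.linalg.lstsq(np.vstack(A),np.hstack(B),rcond=None)[0]
print('foot',tri(t,[355,223.5],q,[275,53.5]),'plug',tri(t,[309,225],q,[283.5,159]))
```

```text
4.95 [0.47846954 0.38947247 0.33182389] [-1.79994222e+02 -1.82937951e-03 -9.00418551e+01]
bottle 0.9 [319. 115.] 1396 [[311.0, 176.0], [311.0, 71.0], [329.0, 71.0], [329.0, 176.0]]
bottle 0.87 [291. 114.] 1505 [[282.0, 69.0], [301.0, 69.0], [301.0, 177.0], [282.0, 177.0]]
bottle 0.67 [309. 116.] 16374 [[220.0, 201.0], [228.0, 33.0], [386.0, 40.0], [379.0, 209.0]]
bottle 0.55 [263. 115.] 1563 [[250.0, 68.0], [270.0, 68.0], [272.0, 176.0], [253.0, 176.0]]
tray 0.64 [310. 115.] 16468 [[220.0, 202.0], [228.0, 32.0], [387.0, 40.0], [378.0, 210.0]]
keeper_bar 0.97 [300. 108.] 1135 [[225.0, 112.0], [226.0, 86.0], [384.0, 91.0], [383.0, 118.0]]
[[0.4935, -0.0939, 0.0145], [0.4858, 0.0603, 0.0145]]
foot [ 0.49038511 -0.0897491   0.03561544] plug [0.48713101 0.06068956 0.00967936]
```

View pics/w2c.png

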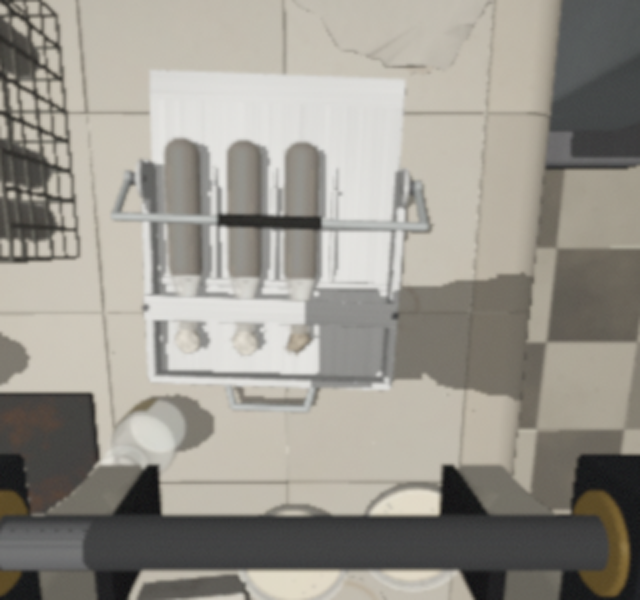

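The crop shows the tray clearly. The lip corners are at (245,35) and (372,40), the bail bar runs from (227,108) to (384,114), and three bottle feet sit at row ~70. The lane nearest the robot, at column ~350, is empty. Next I'll fit the tray pose.

```bash
cat > tray.py <<'E'
from h import *
from scipy.optimize import least_squares
z=np.load('w2.npz'); q={'W':z['W'],'mtx':z['mtx']}
pts=[([-125,-95,0],[245.5,35.5]),([-125,95,0],[372.5,40]),
([-9.8,-103,69.6],[227.5,108.5]),([-9.8,103,69.6],[384,114.5]),([-9.8,0,69.6],[305,110.7]),
([-74,-69,16],[261.5,69.5]),([-74,-23,16],[292.5,70]),([-74,23,16],[321,71]),
([37,-95,43],[244,148])]
P=np.array([a for a,_ in pts])/1e3; U=np.array([b for _,b in pts])
def tw(v,P): 
    c,s=np.cos(v[2]),np.sin(v[2]); return np.atleast_2d(P)@np.array([[c,s,0],[-s,c,0],[0,0,1]])+[v[0],v[1],0]
f=lambda v:(proj(q,tw(v,P))-U).ravel()
r=least_squares(f,[.5,.32,np.pi/2],loss='soft_l1')
v=r.x
if __name__=='__main__':
    print(v[:2],np.degrees(v[2])); print(f(v).reshape(-1,2).round(1).tolist())
    f2=lambda u:(proj(q,tw(u,P)+[0,0,u[3]])-U).ravel(); print('z free',least_squares(f2,[*v,0],loss='soft_l1').x)
    for n,p in [('lane at -105',[-.105,.069,.0]),('origin home',[.006,.069,.0]),('foot home',[-.074,.069,.0165]),('foot -15',[-.075,.069,.0]),('bar',[-.0098,0,.0696]),('hinge',[-.045,0,.04]),('closed',[-.0838,0,.0153])]: print(n,tw(v,p).round(4))
E
python3 tray.py
python3 - <<'E'
from h import *
from tray import tw,v
t=cam('top'); print(proj(t,tw(v,[[-.125,-.095,0],[-.125,.095,0],[-.0098,0,.0696]])).round(1).tolist())
E
```

```text
[0.49602546 0.32060171] 89.15600638456327
[[-0.9, -1.5], [-0.2, -3.9], [3.1, 5.0], [-2.3, 1.3], [1.2, 4.0], [-0.2, 0.0], [-0.1, 0.0], [2.5, -0.5], [-0.8, -1.2]]
z free [ 0.49657433  0.32010182  1.5536032  -0.00385173]
lane at -105 [[0.4255 0.2166 0.    ]]
origin home [[0.4271 0.3276 0.    ]]
foot home [[0.4259 0.2476 0.0165]]
foot -15 [[0.4259 0.2466 0.    ]]
bar [[0.4959 0.3108 0.0696]]
hinge [[0.4954 0.2756 0.04  ]]
closed [[0.4948 0.2368 0.0153]]
[[269.7, 195.6], [267.9, 252.0], [229.9, 220.9]]
```

```bash
cat >> tray.py <<'E'
U2=np.vstack([U,[[245,191.5],[365,194.5]]])
def model(u):
    a=np.radians(50)-u[3]; Q=P.copy(); Q[2:5,0]=-.045+.046*np.sin(a); Q[2:5,2]=.04+.046*np.cos(a)
    Q=np.vstack([Q,[[.105,-.095,u[4]],[.105,.095,u[4]]]]); return (proj(q,tw(u,Q))-U2)[[0,1,2,3,4,5,6,7,9,10]].ravel()
r=least_squares(model,[*v,0,.026],loss='soft_l1',f_scale=2); v=r.x[:3]
if __name__=='__main__':
    print(r.x, np.degrees(r.x[2])); print(model(r.x).reshape(-1,2).round(1).tolist())
    for n,p in [('lane at -105',[-.105,.069,.0]),('origin home',[.006,.069,.0]),('foot home',[-.074,.069,.0165]),('closed',[-.0838,0,.0153])]: print(n,tw(v,p).round(4))
E
python3 tray.py
```

```text
[0.49602546 0.32060171] 89.15600638456327
[[-0.9, -1.5], [-0.2, -3.9], [3.1, 5.0], [-2.3, 1.3], [1.2, 4.0], [-0.2, 0.0], [-0.1, 0.0], [2.5, -0.5], [-0.8, -1.2]]
z free [ 0.49657433  0.32010182  1.5536032  -0.00385173]
lane at -105 [[0.4255 0.2166 0.    ]]
origin home [[0.4271 0.3276 0.    ]]
foot home [[0.4259 0.2476 0.0165]]
foot -15 [[0.4259 0.2466 0.    ]]
bar [[0.4959 0.3108 0.0696]]
hinge [[0.4954 0.2756 0.04  ]]
closed [[0.4948 0.2368 0.0153]]
[0.49738753 0.32280171 1.5391454  0.20579523 0.03728731] 88.18653562190082
[[-0.3, -1.0], [0.1, -1.1], [0.6, -0.0], [-2.0, -0.9], [0.2, 0.3], [-0.2, 0.8], [-0.1, 1.4], [2.4, 1.4], [-0.6, -0.8], [0.3, -0.0]]
lane at -105 [[0.4251 0.22   0.    ]]
origin home [[0.4286 0.331  0.    ]]
foot home [[0.4261 0.251  0.0165]]
closed [[0.4947 0.239  0.0153]]
```

Call:
{"fn": "jog_arm", "kwargs": {
  "moves": [
    [[5.75,-0.2,0],-2.4,8],
    [[5.75,-0.2,0],0,8],
    [[5.75,0,0],0,8],
    [[5.75,0,3],0,8],
    [[5.75,0,5],0,8],
    [[5.75,0,5],0,8],
    [[5.75,0,5],0,8],
    [[5.75,0,5],0,8],
    [[0,0,0],0,8],
    [[0,0,0],0,8]
  ]
}}

```text
time_s: 6.5
tcp_pos: [0.4979, -0.0259, 0.1393]
eef_rot: [-179.9, -0.0, -87.7]
contact_force: [0.1, 0.1, 0.5]
gripper_width: 0.0801
gripper_force: 0.0
```

Run:
```python
from h import *
s=get_state(); print(s['time_s'],s['tcp_pos'],s['eef_rot'])
p=cam('wrist'); im=p['pixels']; cv2.imwrite('pics/w3.png',im)
for r in regions_of(p,'bottle')[:3]:
    m=r['pixels'].astype(np.uint8); bx=cv2.boxPoints(cv2.minAreaRect(cv2.findNonZero(m))); print(r['confidence'],m.sum(),bx.round().tolist()); print(onplane(p,bx,.0145).round(4).tolist())
```

```text
6.5 [ 0.49791219 -0.02593659  0.13925184] [-1.79944677e+02 -4.66514830e-03 -8.76649806e+01]
0.74 3554 [[310.0, 256.0], [312.0, 123.0], [343.0, 123.0], [340.0, 256.0]]
[[0.5043, 0.0399, 0.0145], [0.5067, -0.0944, 0.0145], [0.4786, -0.0951, 0.0145], [0.4726, 0.0391, 0.0145]]
```

View pics/w3.png

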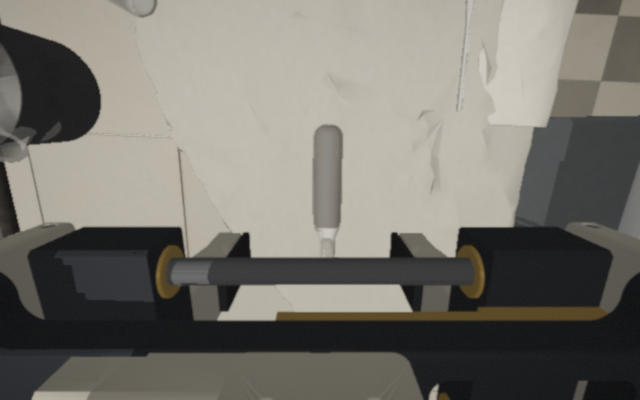

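The bottle is clear in this view: foot at (328,124) and shoulder at (327,229), with its axis along the tool x. The measured foot is at (0.493, -0.094), which agrees with the earlier views. I'll descend astride it near the foot and grip it lightly.

Call:
{"fn": "jog_arm", "kwargs": {
  "moves": [
    [[2.3,0.4,2],0,8],
    [[2.2,0.4,3],0,8],
    [[0,0,3],0,7],
    [[0,0,2.5],0,6],
    [[0,0,1.7],0,5],
    [[0,0,1],0,4.5],
    [[0,0,0],0,4]
  ]
}}

```text
time_s: 7.48
tcp_pos: [0.4916, -0.0704, 0.0067]
eef_rot: [-180.0, -0.0, -87.6]
contact_force: [0.8, -0.4, 0.2]
gripper_width: 0.0418
gripper_force: 0.0
```

Call:
{"fn": "jog_arm", "kwargs": {
  "moves": [
    [[0,0,0],0,3.4],
    [[0,0,0],0,2.8],
    [[0,0,0],0,2.6],
    [[0,0,0],0,2.6],
    [[0,0,0],0,2.6]
  ],
  "newtons": 5
}}

```text
time_s: 8.1
tcp_pos: [0.492, -0.0709, 0.0074]
eef_rot: [-179.9, 0.0, -87.6]
contact_force: [-1.4, 1.9, 6.2]
gripper_width: 0.0299
gripper_force: 5.0
```

Call:
{"fn": "jog_arm", "kwargs": {
  "moves": [
    [[0,0,0],2.1,2.6],
    [[-0.5,0.2,0],2.1,2.6],
    [[-1.4,0.5,0],0,2.6],
    [[-1.9,0.7,0],0,2.6],
    [[-1.9,0.7,0],0,2.6],
    [[0,0,0],0,2.6]
  ]
}}

```text
time_s: 8.85
tcp_pos: [0.4721, -0.0125, 0.0071]
eef_rot: [-179.9, 0.0, -91.8]
contact_force: [-0.8, 3.6, 6.3]
gripper_width: 0.0297
gripper_force: 5.0
```

Call:
{"fn": "jog_arm", "kwargs": {
  "moves": [
    [[-1.4,0.5,-0.05],0,2.6],
    [[-1.9,0.7,0],0,2.6],
    [[-1.9,0.7,0],0,2.6],
    [[-1.9,0.7,0],0,2.6],
    [[-1.9,0.7,0],0,2.6],
    [[-1.9,0.7,0],0,2.6],
    [[-1.9,0.7,0],0,2.6],
    [[-1.6,0.5,0],0,2.6],
    [[0,0,0],0,2.6]
  ]
}}

```text
time_s: 9.98
tcp_pos: [0.4244, 0.133, 0.0072]
eef_rot: [-180.0, 0.0, -91.8]
contact_force: [-0.1, 2.4, 1.6]
gripper_width: 0.0299
gripper_force: 5.0
```

Run:
```python
from h import *
from tray import tw,v
s=get_state(); print(s['time_s'],s['tcp_pos'],s['eef_rot'],s['contact_force'])
D=tw(v,[[0,0,0]])[0]; c,n=np.cos(v[2]),np.sin(v[2]); d=s['tcp_pos']-D; print('tcp in tray',(d[0]*c+d[1]*n).round(4),(-d[0]*n+d[1]*c).round(4))
p=cam('top'); im=p['pixels']
for r in regions_of(p,'bottle')[:4]:
    m=r['pixels'].astype(np.uint8); print(r['confidence'],m.sum(),cv2.boundingRect(m))
a=im[170:280,170:370]; sc=cam('scene')['pixels'][180:350,180:400]
cv2.imwrite('pics/d1.png',np.vstack([cv2.resize(a,(640,352),interpolation=2)[:300],cv2.resize(sc[:100],(640,291),interpolation=2)]))
```

```text
9.975 [0.42439131 0.13301488 0.00716853] [-1.79982667e+02  2.65806243e-02 -9.17536663e+01] [-0.13762138  2.38705515  1.61693024]
tcp in tray -0.192 0.067
0.81 257 (207, 222, 45, 10)
0.53 331 (206, 210, 49, 10)
0.51 273 (208, 197, 47, 9)
```

View pics/d1.png

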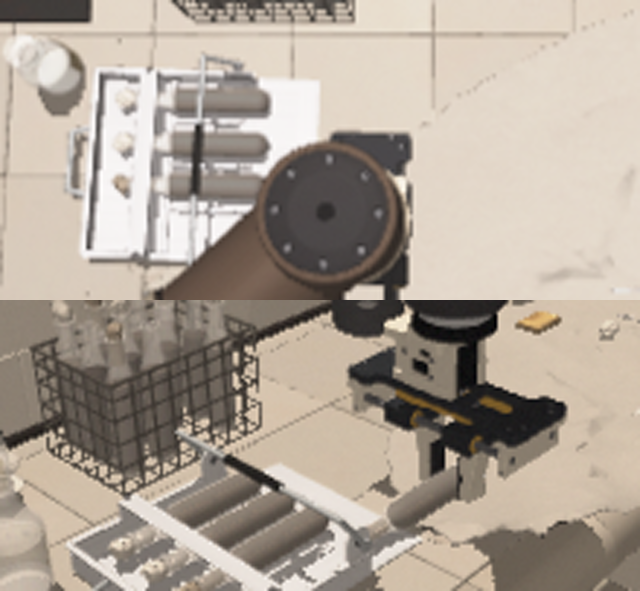

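The bottle is held flat behind the mouth, lined up with the near lane and with its neck at the lip. I'll slide it in, rising 2 mm with the lip.

Call:
{"fn": "jog_arm", "kwargs": {
  "moves": [
    [[-1,0.1,-0.05],0,2.6],
    [[-1.5,0.1,-0.05],0,2.6],
    [[-1.5,0,0],0,2.6],
    [[-1.5,0,0],0,2.6],
    [[-1.5,0,-0.05],0,2.6],
    [[-1.5,0,-0.05],0,2.6],
    [[0,0,0],0,2.6]
  ],
  "newtons": 4
}}

```text
time_s: 11.0
tcp_pos: [0.4255, 0.2187, 0.0091]
eef_rot: [-180.0, 0.0, -91.7]
contact_force: [0.6, -0.3, -0.7]
gripper_width: 0.0297
gripper_force: 4.0
```

```bash
cat > st.py <<'E'
from h import *
from tray import tw,v
def st():
    s=get_state(); c,n=np.cos(v[2]),np.sin(v[2]); d=s['tcp_pos']-np.array([v[0],v[1],0])
    print(s['time_s'],'tray',(d[0]*c+d[1]*n).round(4),(-d[0]*n+d[1]*c).round(4),d[2].round(4),s['eef_rot'].round(2),s['contact_force'].round(1),s['gripper_width'],s['gripper_force'])
if __name__=='__main__': st()
E
python3 st.py
```

```text
11.0 tray -0.1063 0.0685 0.0091 [-1.7997e+02  3.0000e-02 -9.1740e+01] [ 0.6 -0.3 -0.7] 0.029652450565251523 4.000099450349808
```

Call:
{"fn": "jog_arm", "kwargs": {
  "moves": [
    [[-0.8,0,0],0,2.6],
    [[-0.8,0,0],0,2.6],
    [[0,0,0],0,2.6],
    [[0,0,0],0,3.6],
    [[0,0,0],0,3.8],
    [[0,0,0],0,3.8]
  ]
}}

```text
time_s: 11.75
tcp_pos: [0.4257, 0.233, 0.0092]
eef_rot: [-180.0, 0.0, -91.8]
contact_force: [0.7, 0.1, -1.0]
gripper_width: 0.038
gripper_force: 0.0
```

```bash
python3 st.py
```

```text
11.75 tray -0.0921 0.0688 0.0092 [-180.      0.    -91.83] [ 0.7  0.1 -1. ] 0.038036455860759294 0.0
```

Call:
{"fn": "jog_arm", "kwargs": {
  "moves": [
    [[1.2,0,0],0,3.8],
    [[1.8,0,0],0,3.8],
    [[2,0,0],0,3.8],
    [[0.6,0,0],0,2],
    [[0,0,0],0,0],
    [[0,0,0],0,0],
    [[0,0,0],0,0],
    [[0,0,0],0,0]
  ]
}}

```text
time_s: 12.75
tcp_pos: [0.424, 0.1775, 0.0091]
eef_rot: [-180.0, 0.0, -91.8]
contact_force: [-0.8, -0.7, 0.2]
gripper_width: 0.0008
gripper_force: 0.0
```

Run:
```python
from st import *
st(); p=cam('top'); s=cam('scene'); a=p['pixels'][180:270,180:330]; b=s['pixels'][210:340,190:350]
for r in regions_of(s,'bottle')[:6]:
    m=r['pixels'].astype(np.uint8); print(r['confidence'],m.sum(),cv2.boundingRect(m))
cv2.imwrite('pics/d2.png',np.hstack([cv2.resize(a,(0,0),fx=2.4,fy=4,interpolation=2),cv2.resize(b[:90],(0,0),fx=2.7,fy=4,interpolation=2)]) if 0 else cv2.resize(b,(0,0),fx=4,fy=4,interpolation=2))
```

```text
12.75 tray -0.1476 0.0688 0.0091 [-180.      0.    -91.79] [-0.8 -0.7  0.2] 0.0008310243515733244 0.0
0.95 390 (275, 251, 43, 31)
0.8 453 (240, 252, 52, 33)
0.8 466 (229, 246, 54, 31)
0.56 401 (218, 240, 51, 29)
```

View pics/d2.png

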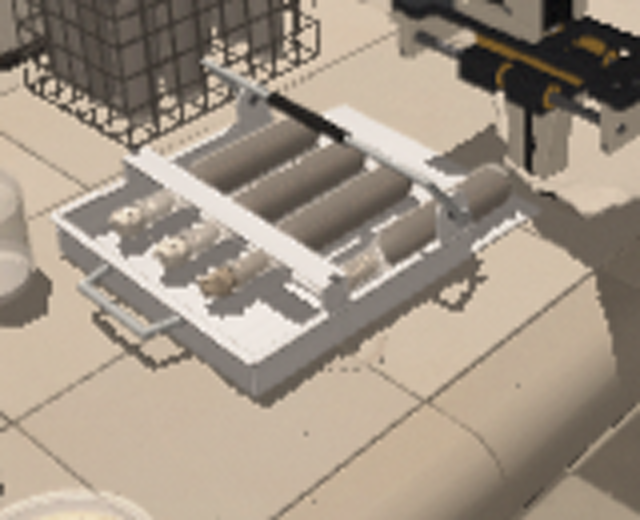

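The bottle is straight in the lane with its neck about to go under the strap, and the closed fingers are right behind its foot. I'll push it home.

Call:
{"fn": "jog_arm", "kwargs": {
  "moves": [
    [[-0.8,0,0],0,0],
    [[-0.9,0,0],0,0],
    [[-0.9,0,0],0,0],
    [[-0.9,0,0],0,0],
    [[-0.9,0,0],0,0],
    [[-0.7,0,0],0,0],
    [[-0.4,0,0],0,0],
    [[0,0,0],0,0]
  ]
}}

```text
time_s: 13.9
tcp_pos: [0.4258, 0.2325, 0.0091]
eef_rot: [-180.0, 0.0, -91.8]
contact_force: [-0.2, -0.1, 0.3]
gripper_width: 0.0004
gripper_force: 0.0
```

```bash
python3 st.py
```

```text
13.9 tray -0.0926 0.0687 0.0091 [-1.7999e+02  1.0000e-02 -9.1800e+01] [-0.2 -0.1  0.3] 0.00041918730610884087 0.0
```

Call:
{"fn": "jog_arm", "kwargs": {
  "moves": [
    [[-0.3,0,0],0,0],
    [[-0.2,0,0],0,0],
    [[-0.1,0,0],0,0],
    [[-0.1,0,0],0,0]
  ]
}}

```text
time_s: 14.4
tcp_pos: [0.4259, 0.2391, 0.0091]
eef_rot: [180.0, -0.0, -91.8]
contact_force: [0.1, -1.8, -0.7]
gripper_width: 0.0004
gripper_force: 0.3
```

Call:
{"fn": "jog_arm", "kwargs": {
  "moves": [
    [[-0.1,0,0],0,0],
    [[-0.1,0,0],0,0]
  ]
}}

```text
time_s: 14.65
tcp_pos: [0.426, 0.2411, 0.0091]
eef_rot: [180.0, -0.0, -91.8]
contact_force: [0.2, -2.5, 0.6]
gripper_width: 0.0008
gripper_force: 1.8
```

Call:
{"fn": "jog_arm", "kwargs": {
  "moves": [
    [[-0.1,0,0],0,0],
    [[0,0,0],0,0]
  ]
}}

```text
time_s: 14.9
tcp_pos: [0.4257, 0.2411, 0.0091]
eef_rot: [180.0, -0.1, -91.8]
contact_force: [2.0, -4.5, 3.8]
gripper_width: -0.0
gripper_force: 2.5
```

Call:
{"fn": "jog_arm", "kwargs": {
  "moves": [
    [[-0.1,0,0],0,0],
    [[0,0,0],0,0]
  ]
}}

```text
time_s: 15.15
tcp_pos: [0.4256, 0.2412, 0.0091]
eef_rot: [179.9, -0.2, -91.8]
contact_force: [2.0, -8.5, 5.6]
gripper_width: 0.0003
gripper_force: 4.3
```

Home: the TCP stalled while the force rose. I'll back off, rise, and look from above.

Call:
{"fn": "jog_arm", "kwargs": {
  "moves": [
    [[1.5,0,0],0,0],
    [[1.5,0,0],0,0],
    [[0,0,-4],0,1],
    [[0,0,-6],0,2],
    [[0,-1,-6],0,3],
    [[-2,-1,-6],0,3],
    [[-4,-1,-4],0,3],
    [[-6,-1,0],0,3],
    [[-4,-1,0],0,3],
    [[-2,0,0],0,3],
    [[0,0,0],0,3],
    [[0,0,0],0,3]
  ]
}}

```text
time_s: 16.65
tcp_pos: [0.4803, 0.3899, 0.2677]
eef_rot: [180.0, -0.0, -91.8]
contact_force: [-0.4, -0.5, 0.2]
gripper_width: 0.03
gripper_force: 0.0
```

Run:
```python
from st import *
st(); p=cam('wrist'); np.savez('w4.npz',W=p['W'],mtx=p['mtx'])
im=p['pixels']; cv2.imwrite('pics/w4.png',im); cv2.imwrite('pics/w4c.png',cv2.resize(im[0:240,190:450],None,fx=2.5,fy=2.5,interpolation=2))
for t in ['bottle','keeper_bar']:
  for r in regions_of(p,t)[:5]:
    m=r['pixels'].astype(np.uint8); print(t,round(r['confidence'],2),m.sum(),cv2.boundingRect(m),np.round(cv2.boxPoints(cv2.minAreaRect(cv2.findNonZero(m)))).tolist())
for th in [0,.1,.2,.3]:
    a=np.radians(50)-th; print(th,proj(p,tw(v,[[-.045+.046*np.sin(a),y,.04+.046*np.cos(a)] for y in(-.103,-.035,.035,.103)])).round(1).tolist())
print('feet',proj(p,tw(v,[[-.074,y,.016] for y in(-.069,-.023,.023,.069)])).round(1).tolist())
```

```text
16.65 tray 0.0666 0.0192 0.2677 [ 1.7998e+02 -1.0000e-02 -9.1840e+01] [-0.4 -0.5  0.2] 0.030036283552969594 0.0
bottle 0.9 1824 (308, 61, 23, 124) [[308.0, 61.0], [330.0, 61.0], [330.0, 184.0], [308.0, 184.0]]
bottle 0.77 1942 (274, 61, 24, 126) [[273.0, 61.0], [296.0, 61.0], [299.0, 186.0], [276.0, 186.0]]
bottle 0.72 2018 (238, 62, 26, 126) [[237.0, 62.0], [259.0, 61.0], [268.0, 186.0], [245.0, 188.0]]
bottle 0.67 2025 (345, 64, 25, 120) [[344.0, 183.0], [346.0, 64.0], [369.0, 64.0], [367.0, 183.0]]
keeper_bar 0.83 1436 (207, 82, 188, 31) [[207.0, 82.0], [394.0, 82.0], [394.0, 112.0], [207.0, 112.0]]
0 [[213.1, 115.7], [271.9, 115.7], [332.4, 115.7], [391.2, 115.8]]
0.1 [[211.9, 112.8], [271.3, 112.8], [332.6, 112.8], [392.0, 112.9]]
0.2 [[210.6, 109.5], [270.8, 109.6], [332.7, 109.6], [392.9, 109.6]]
0.3 [[209.5, 106.0], [270.3, 106.0], [332.9, 106.0], [393.6, 106.0]]
feet [[249.7, 64.0], [285.8, 64.0], [321.8, 64.0], [357.9, 64.0]]
```

View pics/w4c.png

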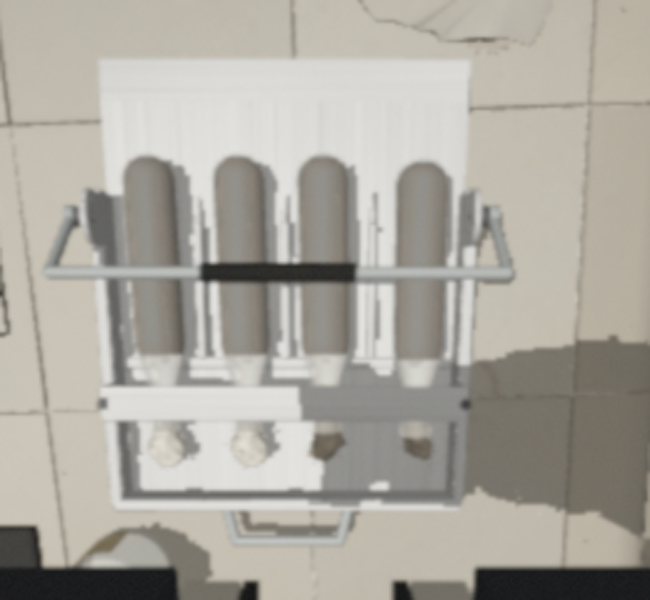

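The picture shows four bottles side by side in their lanes, necks under the strap. Ours (right, foot at full-image (357,64)) is as deep as the others or about 3 mm deeper, and it sits flat against the stop. The sleeve centre is at about (301,108). I'll triangulate the bar from three views.

Run:
```python
from st import *
vs=[]
cams={n:cam(n) for n in('top','scene')}
z=np.load('w4.npz'); w={'W':z['W'],'mtx':z['mtx']}; z=np.load('w2.npz'); w2={'W':z['W'],'mtx':z['mtx']}
boxes={'w4':('pics/w4.png',w,(262,98,340,120)),'w2':('pics/w2.png',w2,(272,102,336,120)),'top':('pics/top1.png',cams['top'],(225,204,238,236)),'scene':('pics/scene1.png',cams['scene'],(252,228,282,250))}
th0=.23
C=[]
for n,(f,c,b) in boxes.items():
    im=cv2.imread(f); g=im[b[1]:b[3],b[0]:b[2]].max(2); m=g<50
    ys,xs=np.nonzero(m); 
    if len(xs)<5: print(n,'none',g.min()); continue
    cx=np.array([xs.mean()+b[0],ys.mean()+b[1]]); C.append((n,c,cx)); print(n,len(xs),cx.round(1),(xs.min()+b[0],xs.max()+b[0],ys.min()+b[1],ys.max()+b[1]))
def fit(sel):
    g=lambda X:np.hstack([proj(c,X)[0]-u for n,c,u in C if n in sel]); r=least_squares(g,[.495,.3,.075]); return r.x.round(4),r.fun.round(1)
from scipy.optimize import least_squares
print(fit(['w4','scene','top','w2'])); print(fit(['w4','scene'])); print(fit(['w4','top']))
print('lip',onplane(w,[[230,24],[378,24]],0).round(4).tolist(), 'model',tw(v,[[-.125,-.095,0],[-.125,.095,0]]).round(4).tolist())
a=np.radians(50)-.235; print('model bar',tw(v,[-.045+.046*np.sin(a),0,.04+.046*np.cos(a)]))
```

```text
w4 342 [301.3 108.5] (np.int64(272), np.int64(330), np.int64(106), np.int64(111))
w2 197 [304.8 110.3] (np.int64(280), np.int64(329), np.int64(108), np.int64(113))
top none 52
scene 54 [266.2 238.8] (np.int64(257), np.int64(275), np.int64(234), np.int64(244))
(array([0.4973, 0.3055, 0.0792]), array([-0.1,  0. , -0. ,  0.1,  0.3, -0. ]))
(array([0.4972, 0.3056, 0.0792]), array([-0.1,  0.1,  0.3, -0. ]))
(array([0.4974, 0.3053, 0.0747]), array([ 0., -0.]))
lip [[0.5882, 0.1959, 0.0], [0.3985, 0.2019, 0.0]] model [[0.5884, 0.1949, 0.0], [0.3985, 0.2009, 0.0]]
model bar [[0.49683009 0.30519528 0.07696046]]
```

Call:
{"fn": "jog_arm", "kwargs": {
  "moves": [
    [[0,0,0],-10,4],
    [[0,0,0],-10,4],
    [[0,0,0],-10,4],
    [[0,0,0],-10,4],
    [[0,0,0],-10,4],
    [[0,0,0],-10,4],
    [[0,0,0],-10,4],
    [[0,0,0],-10,4],
    [[0,0,0],-10,4],
    [[0.9,4,4],0,4],
    [[1,4.4,5],0,4],
    [[0,0,5],0,4]
  ]
}}

```text
time_s: 18.4
tcp_pos: [0.4966, 0.3072, 0.1312]
eef_rot: [-179.9, -0.1, -2.0]
contact_force: [0.6, 0.8, -0.1]
gripper_width: 0.0399
gripper_force: 0.0
```

Call:
{"fn": "jog_arm", "kwargs": {
  "moves": [
    [[0,0,0],0,4],
    [[0,0,0],0,4]
  ]
}}

```text
time_s: 18.65
tcp_pos: [0.4973, 0.3106, 0.1333]
eef_rot: [-179.9, -0.1, -1.8]
contact_force: [0.2, 0.2, -0.0]
gripper_width: 0.04
gripper_force: 0.0
```

```bash
python3 st.py; python3 -c "
import numpy as np
for t in np.arange(.245,3.02,.115*2):
    a=np.radians(50)-t; print(round(t,3),round(-4.5+4.6*np.sin(a),2),round(4+4.6*np.cos(a),2))"
```

```text
18.65 tray -0.0122 -0.0003 0.1333 [-1.7993e+02 -1.1000e-01 -1.7700e+00] [ 0.2  0.2 -0. ] 0.0400141820639585 0.0
0.245 -1.8 7.72
0.475 -2.72 8.24
0.705 -3.73 8.54
0.935 -4.79 8.59
1.165 -5.83 8.4
1.395 -6.79 7.99
1.625 -7.64 7.36
1.855 -8.33 6.55
2.085 -8.81 5.61
2.315 -9.06 4.59
2.545 -9.08 3.53
2.775 -8.85 2.5
3.005 -8.39 1.55
```

Call:
{"fn": "jog_arm", "kwargs": {
  "moves": [
    [[0,0.5,1.5],0,4],
    [[0,0,2],0,4],
    [[0,0,2],0,4],
    [[0,0,1],0,4],
    [[0,0,0],0,2],
    [[0,0,0],0,0.6],
    [[0,0,0],0,0.6],
    [[0,0,0],0,0.6]
  ],
  "newtons": 4
}}

```text
time_s: 19.65
tcp_pos: [0.4965, 0.3052, 0.067]
eef_rot: [-179.9, -0.1, -1.8]
contact_force: [-1.4, 0.4, 1.7]
gripper_width: 0.0089
gripper_force: 4.0
```

```bash
python3 st.py
```

```text
19.65 tray -0.0176 0.0004 0.067 [-1.7992e+02 -6.0000e-02 -1.8100e+00] [-1.4  0.4  1.7] 0.008944644731900101 3.9995139464735985
```

Call:
{"fn": "jog_arm", "kwargs": {
  "moves": [
    [[0,0.45,-0.28],0,0.6],
    [[0,0.47,-0.24],0,0.6],
    [[0,0.5,-0.18],0,0.6],
    [[0,0.51,-0.12],0,0.6],
    [[0,0.53,-0.06],0,0.6],
    [[0,0.53,0.01],0,0.6],
    [[0,0.52,0.06],0,0.6],
    [[0,0.52,0.13],0,0.6],
    [[0,0,0],0,0.6]
  ]
}}

```text
time_s: 20.78
tcp_pos: [0.4945, 0.2635, 0.0728]
eef_rot: [179.9, 0.0, -1.8]
contact_force: [1.1, -0.9, 0.5]
gripper_width: 0.0084
gripper_force: 4.0
```

```bash
python3 st.py
```

```text
20.775 tray -0.0594 0.001 0.0728 [ 1.7995e+02  4.0000e-02 -1.8400e+00] [ 1.1 -0.9  0.5] 0.008412937359509568 3.9997177943587303
```

Call:
{"fn": "jog_arm", "kwargs": {
  "moves": [
    [[0,0.43,0.1],0,0.6],
    [[0,0.43,0.2],0,0.6],
    [[0,0.45,0.28],0,0.6],
    [[0,0.4,0.35],0,0.6],
    [[0,0.37,0.38],0,0.6],
    [[0,0.32,0.43],0,0.6],
    [[0,0.27,0.46],0,0.6],
    [[0,0.21,0.48],0,0.6],
    [[0,0,0],0,0.6]
  ]
}}

```text
time_s: 21.9
tcp_pos: [0.4938, 0.2352, 0.0458]
eef_rot: [180.0, 0.0, -1.8]
contact_force: [0.2, 0.7, -1.7]
gripper_width: 0.0085
gripper_force: 4.0
```

```bash
python3 st.py
```

```text
21.9 tray -0.0877 0.0008 0.0458 [ 1.7997e+02  2.0000e-02 -1.8300e+00] [ 0.2  0.7 -1.7] 0.008503920954340171 4.000421091914177
```

Call:
{"fn": "jog_arm", "kwargs": {
  "moves": [
    [[0,0.12,0.42],0,0.6],
    [[0,0.08,0.42],0,0.6],
    [[0,0,0],0,0.6],
    [[0,0,0],0,2],
    [[0,0,0],0,2.5],
    [[0,0,0],0,2.5],
    [[0,0,-2],0,2.5],
    [[0,0,-4],0,2.5],
    [[0,0,-3],-10,2.5]
  ]
}}

```text
time_s: 23.02
tcp_pos: [0.4941, 0.2339, 0.1295]
eef_rot: [-180.0, -0.1, 8.4]
contact_force: [-0.2, 0.8, 0.2]
gripper_width: 0.0252
gripper_force: 0.0
```

Call:
{"fn": "jog_arm", "kwargs": {
  "moves": [
    [[0,0,0],10,1],
    [[0,0,0],10,0],
    [[0,0,0],10,0],
    [[0,0,0],10,0],
    [[0,0,0],10,0],
    [[0,0,0],10,0],
    [[0,0,0],10,0],
    [[0,0,0],10,0],
    [[0,0,0],10,0],
    [[0,0,0],10,0],
    [[0,0,0],0,0],
    [[0,0,0],0,0]
  ]
}}

```text
time_s: 24.52
tcp_pos: [0.4938, 0.2336, 0.1279]
eef_rot: [-180.0, 0.0, -91.6]
contact_force: [-0.5, -0.4, 0.1]
gripper_width: 0.0007
gripper_force: 0.0
```

```bash
python3 st.py
python3 - <<'E'
from st import *
p=cam('scene'); cv2.imwrite('pics/s5.png',cv2.resize(p['pixels'][210:340,190:350],(0,0),fx=4,fy=4,interpolation=2))
E
```

```text
24.525 tray -0.0892 0.0007 0.1279 [-1.7999e+02  1.0000e-02 -9.1590e+01] [-0.5 -0.4  0.1] 0.0006595905119814372 0.0
```

View pics/s5.png

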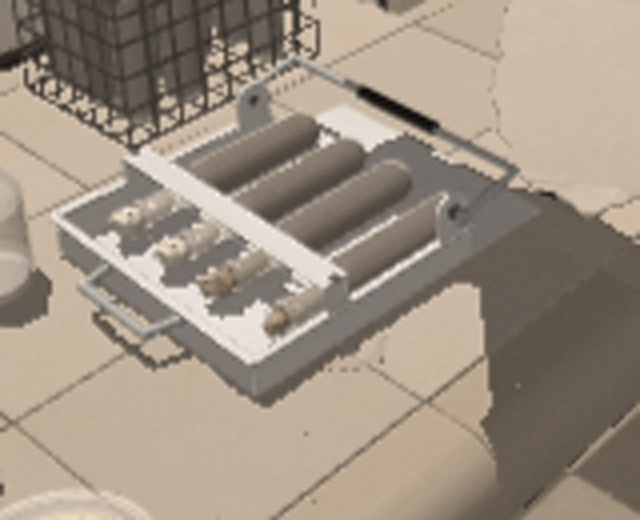

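The bail is now over the mouth side at about three quarters of its travel, and the four bottles are in place. I'll press it down from above with closed fingers.

Call:
{"fn": "jog_arm", "kwargs": {
  "moves": [
    [[0.1,0,3],0,0],
    [[0,0,3],0,0],
    [[0,0,1],0,0],
    [[0,0,0.7],0,0],
    [[0,0,0.7],0,0],
    [[0,0,0.7],0,0],
    [[0,0,0.5],0,0],
    [[0,0,0.4],0,0],
    [[0,0,0.3],0,0],
    [[0,0,0],0,0]
  ]
}}

```text
time_s: 25.82
tcp_pos: [0.4937, 0.2324, 0.0247]
eef_rot: [180.0, -0.0, -91.8]
contact_force: [0.8, -0.1, -0.0]
gripper_width: 0.0006
gripper_force: 0.0
```

```bash
python3 st.py
```

```text
25.825 tray -0.0904 0.0008 0.0247 [ 1.7998e+02 -2.0000e-02 -9.1820e+01] [ 0.8 -0.1 -0. ] 0.0006427240640776589 0.0
```

Call:
{"fn": "jog_arm", "kwargs": {
  "moves": [
    [[0,0,0.2],0,0],
    [[0,0,0.2],0,0],
    [[0,0,0.1],0,0],
    [[0,0,0],0,0]
  ]
}}

```text
time_s: 26.32
tcp_pos: [0.4938, 0.2326, 0.0199]
eef_rot: [-180.0, -0.0, -91.8]
contact_force: [0.7, -0.4, -0.4]
gripper_width: 0.0005
gripper_force: 0.0
```

Call:
{"fn": "jog_arm", "kwargs": {
  "moves": [
    [[0,0,0.1],0,0],
    [[0,0,0],0,0]
  ]
}}

```text
time_s: 26.58
tcp_pos: [0.4939, 0.2326, 0.0195]
eef_rot: [-180.0, 0.0, -91.8]
contact_force: [-1.2, -0.7, 6.4]
gripper_width: 0.0005
gripper_force: 3.3
```

Stop contact at z = 19.5 mm, as expected. I'll press slightly more, then rise and check.

Call:
{"fn": "jog_arm", "kwargs": {
  "moves": [
    [[0,0,0.1],0,0],
    [[0,0,0],0,0]
  ]
}}

```text
time_s: 26.82
tcp_pos: [0.494, 0.2326, 0.0192]
eef_rot: [-180.0, 0.0, -91.8]
contact_force: [-5.5, -1.5, 14.7]
gripper_width: 0.0008
gripper_force: 7.1
```

Call:
{"fn": "jog_arm", "kwargs": {
  "moves": [
    [[0,0,-1],0,0],
    [[0,0,-3],0,0],
    [[0,0,-6],0,0],
    [[0,0,-6],0,0],
    [[-4,0,-6],0,0],
    [[-6,0,-4],0,0],
    [[-6,0,0],0,0],
    [[0,0,0],0,0],
    [[0,0,0],0,0]
  ]
}}

```text
time_s: 27.95
tcp_pos: [0.498, 0.379, 0.264]
eef_rot: [180.0, -0.1, -91.8]
contact_force: [-0.1, -0.2, -1.2]
gripper_width: 0.0003
gripper_force: 0.0
```

Run:
```python
from st import *
st(); p=cam('wrist'); im=p['pixels']; cv2.imwrite('pics/w6.png',cv2.resize(im[0:240,190:450],None,fx=2.5,fy=2.5,interpolation=2))
print('closed bar',proj(p,tw(v,[[-.0838,y,.0153] for y in(-.103,0,.103)])).round(1).tolist())
for t in ['bottle','keeper_bar']:
  for r in regions_of(p,t)[:5]:
    m=r['pixels'].astype(np.uint8); print(t,round(r['confidence'],2),m.sum(),cv2.boundingRect(m))
t=cam('top')
for n in ['forceps','slide_box','tube_open']: print(n,[(round(r['confidence'],2),r['pixel']) for r in regions_of(t,n)[:1]])
```

```text
27.95 tray 0.0562 0.0011 0.264 [ 1.7995e+02 -6.0000e-02 -9.1780e+01] [-0.1 -0.2 -1.2] 0.00031465815905212585 0.0
closed bar [[236.6, 64.1], [318.0, 64.3], [399.3, 64.4]]
bottle 0.93 2071 (360, 72, 24, 120)
bottle 0.91 2108 (321, 70, 23, 123)
bottle 0.8 2202 (288, 71, 24, 125)
bottle 0.59 2164 (252, 71, 27, 124)
keeper_bar 0.93 1515 (229, 59, 176, 41)
forceps [(0.41, [436.5, 249.6])]
slide_box []
tube_open [(0.59, [385.5, 169.2])]
```

View pics/w6.png

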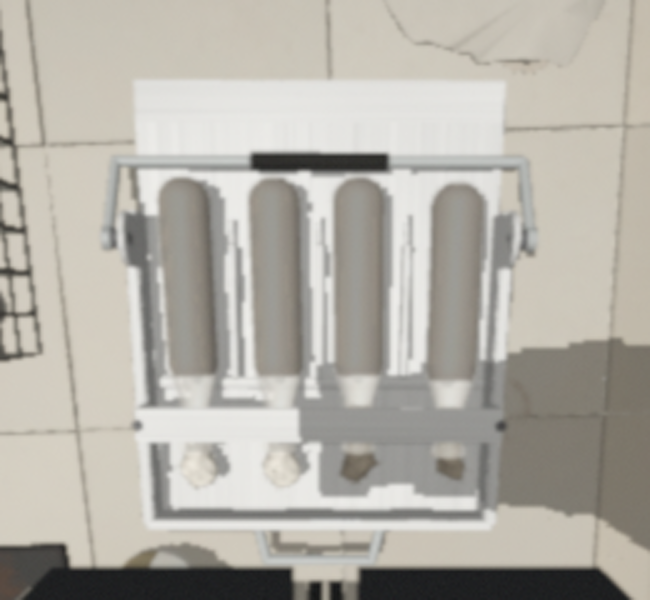

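The sleeve is at row ~64, as predicted for a closed bail, in front of four seated bottles. I'm handing the job in.

```bash
python3 -c "
from plant import close_job; print(close_job())"
```

```text
the job is handed in; nothing more can be done
None
```

The bottle is slid home in the empty lane (about 3 mm deeper than the other three in the overhead view), the keeper bail is pressed down onto its stop in front of the bases, and the job was handed in at about 28 s; the arm never went near the bystanders, though the last check did not re-detect the carton.

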